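# Lay two cooling fans guard-up on the repair mat

### The job

Two cooling fans stand on edge on the blue repair mat. Push each one over with the fingertips, without gripping or lifting it, so that it drops about where it stands and lies flat on the mat with its wire guard facing up, ready for unscrewing. Leave the small parts between them and everything else on the bench where they are.

Things in the scene. Friction and masses are not known exactly. Their poses are not given: they have to be found in the camera images.
- mat: blue repair mat, 440 mm (its x) by 620 mm (its y), 5 mm thick, fixed to the bench; the origin is the centre of its underside
- fan_black_center (a point): middle of the black fan: 60 mm above the mat while it stands on edge, 19 mm when it lies flat. Its x axis runs through the fan from the wire-guarded front to the back (the guard faces -x), y along its width, z up while it stands. At the start the guard faces roughly towards the robot, up to 35 degrees askew.
- fan_grey_center (a point): middle of the grey fan: 60 mm above the mat while it stands on edge, 19 mm when it lies flat. Its x axis runs through the fan from the wire-guarded front to the back (the guard faces -x), y along its width, z up while it stands. At the start the guard faces roughly away from the robot, up to 35 degrees askew.
- fan_black: black cooling fan, frame 120 x 120 x 38 mm (38 along x), 0.2 to 0.4 kg, loose on its edge; a 1 to 2 N push near the top tips it, past 18 degrees it falls by itself. Front: bright wire rings, 2.5 mm proud. Back: rotor hub with pale round label, four struts. Origin: centre of the edge it stands on; axes as at its middle
- fan_grey: grey cooling fan, frame 120 x 120 x 38 mm (38 along x), 0.2 to 0.4 kg, loose on its edge; a 1 to 2 N push near the top tips it, past 18 degrees it falls by itself. Front: bright wire rings, 2.5 mm proud. Back: rotor hub with pale round label, four struts. Origin: centre of the edge it stands on; axes as at its middle
- capacitor: bystander: black can 35 mm across and 56 mm tall standing on the mat between the fans; origin at the centre of its underside
- heatsink: bystander: small finned aluminium heat sink 30 x 26 x 25 mm on the near middle of the mat; origin at the centre of its underside
- transistor: bystander: flat black transistor 20 x 16 x 6 mm with three legs towards -x, on the far middle of the mat; origin at the centre of the underside of its case
- multimeter: bystander: orange multimeter 180 x 85 x 45 mm lying face up left of the mat; origin at the centre of its underside
- screwdriver: bystander: red screwdriver lying on the bench right of the mat, about 200 mm long along its x
- brush: bystander: blue brush lying on the bench right of the mat, about 200 mm long along its x
- spool: bystander: solder spool 60 mm across and 38 mm tall standing left of the mat; origin at the centre of its underside
Not all that is in view belongs to the job. What is shaped like the fan_black but pink or yellow is not meant.

How it is judged:
At the end, for the whole second after the job is handed in: Both fans lie flat (within about 6 degrees) with the wire guard up, resting on the mat (middle over the mat, 18 to 31 mm above the bench), each middle within 160 mm of where it began, and at rest (angle between each of fan_black_center, fan_grey_center's own x axis and vertical above 3.04 rad and height (world z) of fan_black_center between 0.018 and 0.031 m and x of fan_black_center in the frame of mat between -0.22 and 0.22 m and y of fan_black_center in the frame of mat between -0.31 and 0.31 m and distance of each of fan_black_center, fan_grey_center from where it was at the start of the episode below 0.16 m and linear speed of each of fan_black, fan_grey below 0.02 m/s and height (world z) of fan_grey_center between 0.018 and 0.031 m and x of fan_grey_center in the frame of mat between -0.22 and 0.22 m and y of fan_grey_center in the frame of mat between -0.31 and 0.31 m); the robot touches nothing.
It fails at once if a small part on the mat (capacitor, heat sink, transistor) is moved more than 30 mm or tipped over (distance of any of capacitor, heatsink, transistor from where it was at the start of the episode above 0.03 m or angle between any of capacitor, heatsink's own z axis and vertical above 0.5 rad).
It fails at once if the multimeter, solder spool, screwdriver or brush is moved more than 30 mm (distance of any of multimeter, spool, screwdriver, brush from where it was at the start of the episode above 0.03 m).
It fails at once if the black fan is lifted off the mat instead of pushed (its middle rises above 80 mm) (height (world z) of fan_black_center above 0.08 m).
It fails at once if the grey fan is lifted off the mat instead of pushed (its middle rises above 80 mm) (height (world z) of fan_grey_center above 0.08 m).
It also fails if it takes over 48 s, if anything falls off the work surface, if the arm or the gripper's body presses on something with over 40 N, if the wrist force passes 120 N, or if a joint passes its speed limit or range.

### The arm

A 6-joint arm with a two-finger parallel gripper is mounted at the origin on the work surface. World frame = base frame: x ahead of the robot, y to its left, z up, the work surface at z = 0. Lengths are in m, angles in rad, forces in N, time in s.
With the tool pointing down it reaches from about 0.35 to 0.975 m from the base axis. Payload 7.1 kg.
Tool frame: the origin (TCP) lies between the finger pads; the fingertips stand 17 mm ahead of it and the grasp point (between the pads) lies 2 mm behind it; y points along the fingers, x is the direction in which the jaws open and shut, and the axes are right-handed (so a half turn about y gives the same grasp; the last joint's range is limited). The gripper opens to 88 mm and grips with 3 to 60 N. Pads are 20 mm wide; open, the fingers measure 115 mm over their backs; the gripper's body (75 mm by 178 mm) begins 61 mm behind the grasp point.
Start: joints at [-0.019, 0.423, 1.63, -0, 1.089, -0.019], TCP at [0.625, 0, 0.205] pointing down, gripper open.
Joint ranges: [-3, 3], [-0.9, 2.11], [0.09, 2.58], [-1.31, 4.45], [0.11, 2.69], [-2.54, 2.54]. Speed limits (rad/s): [2.39, 2.39, 3.01, 3.14, 3.14, 3.14].

### API

Orientations are given as a unit quaternion [x, y, z, w].
In Python, from cell import env gives the robot as it stands.
- The arm moves only by the tool send_rows, never from a script. Its argument "moves" is a list of rows, each a list of 7 numbers: the turn, a rotation vector about the world's x, y, z in rad, then the shift along the world's x, y, z in m, then the gripper command: -1 is fully open, 1 is shut, values between are in proportion. In form: [[ax, ay, az, x, y, z, jaw], ...]. A call has 1 to 20 rows; each row shifts and turns the commanded pose from where the row before left it; what a row does not reach is not made up. A row lasts 1/10 s, in which the tool goes at most 50 mm and 8.59 degrees, less where a joint would pass 70% of its speed; a pose out of reach is approached as far as the arm can. A call is refused whole if a number of a shift passes 0.05 or a number of a turn 0.15, either way. A call with a gripper value outside its range is refused whole. The fingers move at their own pace and stop on an object; the grip force is fixed at half the most. Time passes only in rows, so rows that do not move let the fingers close. It gives the time, the measured TCP pose, the force and the opening at its end, in the units of the state.
- env.get_state(): the state, without advancing time (a new reading comes with each control period).
- env.camera(name): name is "scene" or "side" or "wrist"; returns the picture (384x512x3 uint8, blue, green, red); there is no depth.
- env.get_calibration(name): a dict with "mtx" (3x3 intrinsics, pixels), "pose" (4x4, takes a point from camera to world coordinates). Camera axes: x right, y down, z forward; pixel columns grow to the right and rows downward; lengths in m; the calibration is good to about 2 mm. A picture is of the moment at which its call begins: read the wrist's pose just before it. get_calibration takes no time and is no camera call; for the wrist camera it gives the pose at the moment of the call.
- env.close_job(): hands the job in, once; it reports no verdict.
The state is a dict: "time_s": time; "joint_pos": joint angles; "qd": joint speeds; "joint_efforts": joint torques, N m; "tcp_pos": TCP position; "orientation": TCP orientation; "force": force on the tool from outside, world axes, zero at the start; "moment": the same for the moment, N m; "finger_gap": finger opening in m.
Only numpy, scipy, OpenCV 4.12 (cv2) and the standard library are available. Lean on these libraries where they do the work, as an engineer would, in place of code of your own. Each camera call takes 0.05 s, during which the arm holds its last target.

## Working session

There is one attempt and no reset: what is moved stays moved. The work goes in short steps, Python scripts to look and compute and a tool call to move; the robot and the scene stay as the last step left them, time stands still between calls to the robot, and variables do not carry over. Pictures are saved under pics/ and viewed, and the job is handed in when it is done.

Besides the shell and the picture viewer there is one more tool, called after "Emit:" as name(argument=value, ...) on one line, values as JSON. send_rows: Moves the arm, as the interface text tells. Its arguments: {"type":"object","properties":{"moves":{"type":"array"}},"required":["moves"]}

```bash
mkdir -p pics; ls; cat > h.py <<'E'
import numpy as np, cv2
from cell import env
def ray(cal,u,v):
    K=cal["mtx"];T=np.array(cal["pose"]);d=T[:3,:3]@np.linalg.solve(np.array(K),[u,v,1.]);return T[:3,3],d
def onz(cal,u,v,z):
    o,d=ray(cal,u,v);return o+d*(z-o[2])/d[2]
def proj(cal,p):
    T=np.array(cal["pose"]);q=T[:3,:3].T@(np.array(p)-T[:3,3]);q=np.array(cal["mtx"])@q;return q[:2]/q[2]
E
python3 - <<'E'
from h import *
for n in ["scene","side","wrist"]:
    im=env.camera(n);cv2.imwrite(f"pics/{n}0.png",im)
    c=env.get_calibration(n);print(n,np.round(c["mtx"],1).tolist(),np.round(c["pose"],3).tolist())
print(env.get_state())
E
```

```text
pics
scene [[381.3, 0.0, 256.3], [0.0, 381.3, 193.6], [0.0, 0.0, 1.0]] [[-0.61, 0.47, -0.638, 1.421], [0.792, 0.37, -0.485, 0.714], [0.008, -0.801, -0.598, 0.965], [0.0, 0.0, 0.0, 1.0]]
side [[366.2, 0.0, 258.2], [0.0, 366.2, 191.7], [0.0, 0.0, 1.0]] [[0.96, -0.207, 0.191, 0.295], [-0.282, -0.725, 0.629, -0.683], [0.008, -0.657, -0.754, 0.868], [0.0, 0.0, 0.0, 1.0]]
wrist [[312.1, 0.0, 258.8], [0.0, 312.1, 189.9], [0.0, 0.0, 1.0]] [[1.0, 0.001, -0.001, 0.625], [0.0, -0.966, -0.257, 0.069], [-0.001, 0.257, -0.966, 0.385], [0.0, 0.0, 0.0, 1.0]]
{'time_s': 0.15, 'joint_pos': array([-1.89981378e-02,  4.23693592e-01,  1.63051374e+00,  2.38781093e-05,
        1.08861911e+00, -1.90159154e-02]), 'qd': array([ 0.00102183, -0.0004332 , -0.00345796,  0.00062232, -0.00019404,
       -0.0008545 ]), 'joint_efforts': array([ 9.52650989e-04, -5.44981134e+01, -2.73919362e+01,  6.45430083e-02,
        2.04369903e-02, -3.19723256e-05]), 'tcp_pos': array([6.24532234e-01, 4.27014383e-05, 2.04162904e-01]), 'orientation': array([-7.07090880e-01,  4.33621745e-04,  4.38353805e-04,  7.07122413e-01]), 'force': array([ 0.31083701, -0.14432818, -0.36458508]), 'moment': array([ 0.00842002, -0.01771996, -0.06488213]), 'finger_gap': 0.08782048346312266}
```

View pics/scene0.png

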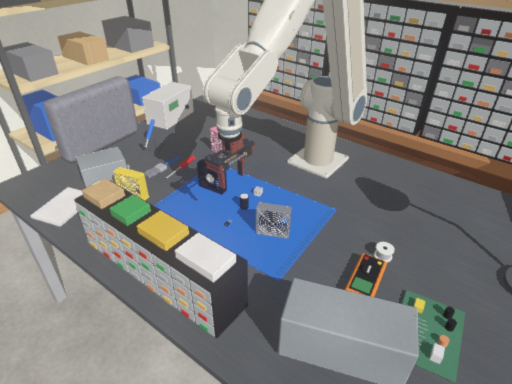

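View pics/side0.png

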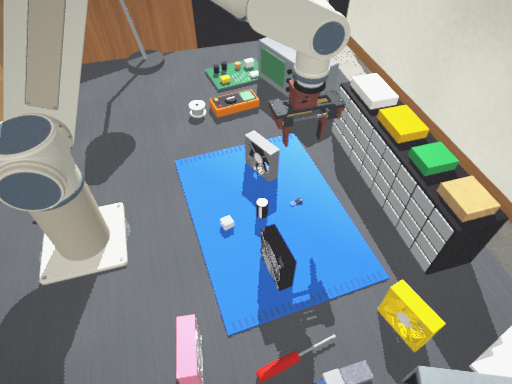

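View pics/wrist0.png

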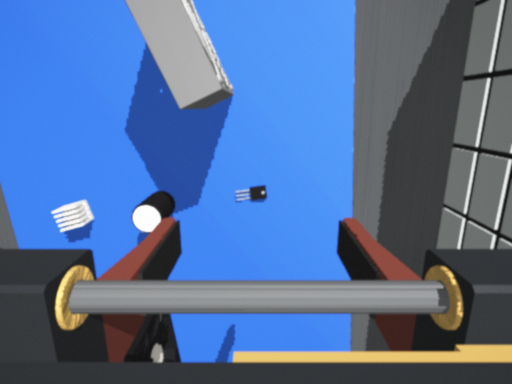

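```bash
python3 - <<'E'
import cv2
a=cv2.imread("pics/side0.png")[120:300,220:320]
b=cv2.imread("pics/scene0.png")[140:250,190:310]
cv2.imwrite("pics/sc.png",cv2.resize(b,None,fx=6,fy=5.4,interpolation=2)) 
cv2.imwrite("pics/sg.png",cv2.resize(a[0:70,10:80],None,fx=8,fy=8,interpolation=2))
cv2.imwrite("pics/sb.png",cv2.resize(a[100:180,30:90],None,fx=7,fy=7,interpolation=2))
E
```

```text
(no output)
```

View pics/sg.png

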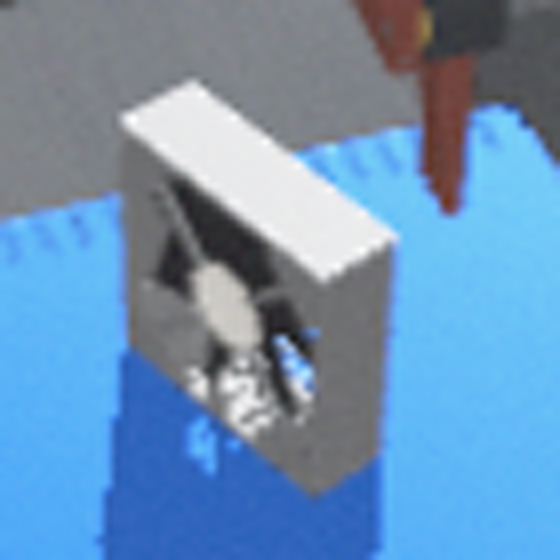

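View pics/sb.png

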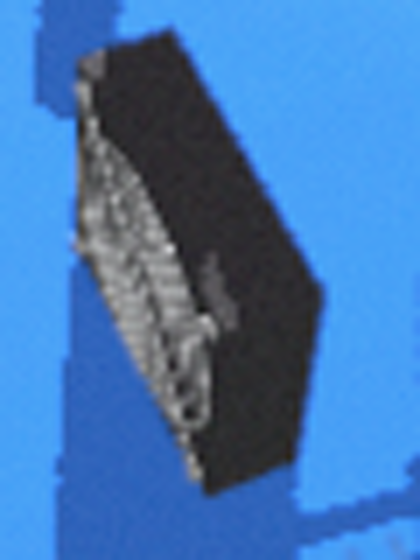

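View pics/sc.png

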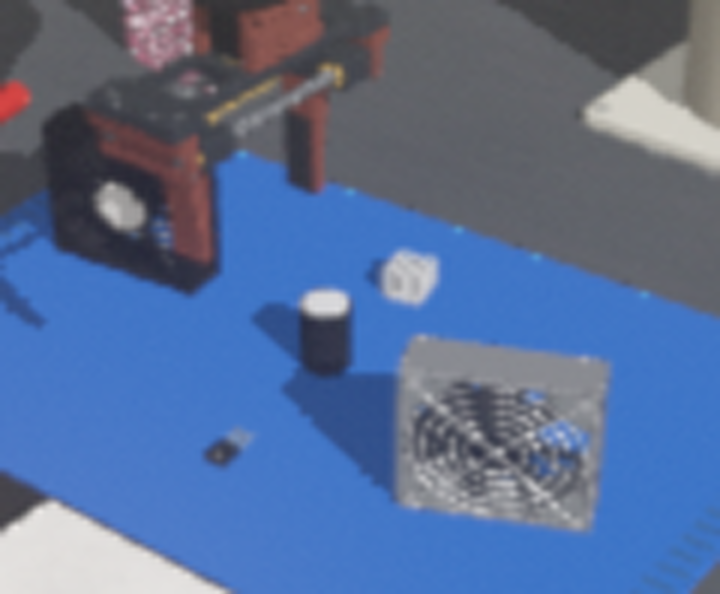

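```bash
python3 - <<'E'
from h import *
from scipy.optimize import least_squares
s=env.get_calibration("side");c=env.get_calibration("scene")
def P(q,l):
    x,y,a=q;lx,ly,z=l;return [x+np.cos(a)*lx-np.sin(a)*ly,y+np.sin(a)*lx+np.cos(a)*ly,z]
# yaw a: direction of fan x axis (to back)
X=.019;Y=.06;T=.125;B=.005
grey=[(s,(X,Y,T),(245,134.8)),(s,(-X,Y,T),(254.1,129.8)),(s,(-X,-Y,T),(279.8,150)),(s,(X,-Y,T),(270.6,155)),(s,(X,-Y,B),(269.8,181.9)),
 (c,(X,-Y,T),(259.2,202.6)),(c,(X,Y,T),(291.3,206.7)),(c,(-X,Y,B),(288.7,238.1)),(c,(-X,-Y,B),(256.3,232.6))]
# grey: a ~ pi ; local +y -> world -y
g=lambda o,q:np.ravel([proj(cc,P(q,l))-np.array(p) for cc,l,p in o])
flip=lambda o:[(cc,(l[0],-l[1],l[2]),p) for cc,l,p in o]
for nm,o,x0 in [("grey",grey,(.6,.1,np.pi)),("greyflip",flip(grey),(.6,.1,np.pi))]:
    for k in (o,[e for e in o if e[0] is s]):
        r=least_squares(g,x0,args=(),kwargs={}) if 0 else least_squares(lambda q:g(k,q),x0)
        print(nm,r.x.round(4),np.degrees(r.x[2]).round(1),np.abs(r.fun).max().round(2))
bl=[(s,(X,Y,T),(274.6,224)),(s,(-X,Y,T),(261.4,228.9)),(s,(X,-Y,T),(296,261.1)),(s,(-X,-Y,B),(279.7,290.7)),(s,(X,-Y,B),(291.9,285.7))]
r=least_squares(lambda q:g(bl,q),(.6,-.1,0));print("black",r.x.round(4),np.degrees(r.x[2]),r.fun.round(1))
for nm,px,z in [("cap top",(262,202),.061),("heat",(227,222),.02),("trans",(296,202),.008),("matcorners",(176,164),.005),("m",(288,136),.005),("m",(386,278),.005),("m",(233,328),.005)]:
    print(nm,onz(s,*px,z).round(3))
E
```

```text
grey [0.5466 0.1288 0.4125] 23.6 11.07
grey [0.546  0.1258 0.3966] 22.7 11.29
greyflip [0.551  0.1303 3.5721] 204.7 1.06
greyflip [0.5517 0.1283 3.5669] 204.4 0.6
black [ 0.4819 -0.2355  0.126 ] 7.22037615700413 [-0.1 -0.9 -0.7 -0.9  0.7  0.7 -0.5  0.6  0.7  0.1]
cap top [ 0.499 -0.049  0.061]
heat [ 0.391 -0.06   0.02 ]
trans [ 0.612 -0.036  0.008]
matcorners [0.284 0.231 0.005]
m [0.692 0.265 0.005]
m [ 0.75  -0.339  0.005]
m [ 0.336 -0.355  0.005]
```

Emit:
send_rows(moves=[[0,0,0.016,-0.026,-0.03,0,1],[0,0,0.016,-0.026,-0.03,0,1],[0,0,0.016,-0.026,-0.03,0,1],[0,0,0.016,-0.026,-0.03,0,1],[0,0,0.016,-0.026,-0.03,0,1],[0,0,0.016,-0.026,-0.031,0,1],[0,0,0.016,-0.026,-0.031,0,1],[0,0,0.016,-0.026,-0.031,0,1],[0,0,0,0,0,0,1],[0,0,0,0,0,0,1]])

```text
time_s: 1.15
tcp_pos: [0.4166, -0.2434, 0.2048]
orientation: [-0.706, -0.044, 0.044, 0.706]
force: [-0.1, 0.5, 0.2]
finger_gap: 0.0111
```

```bash
python3 - <<'E'
from h import *
im=env.camera("side");cv2.imwrite("pics/side1.png",cv2.resize(im[100:330,150:400],None,fx=3,fy=2.6))
im=env.camera("wrist");cv2.imwrite("pics/wrist1.png",im)
s=env.get_state();print(s["tcp_pos"],s["orientation"],s["finger_gap"],s["joint_pos"],s["time_s"])
E
```

```text
[ 0.4175112  -0.2424782   0.20475877] [-0.70559516 -0.04537781  0.04519142  0.70571528] 0.003074207675236805 [-5.51007121e-01  2.13579222e-01  1.93677692e+00  3.47637310e-04
  9.91119294e-01 -6.79369479e-01] 1.25
```

View pics/side1.png

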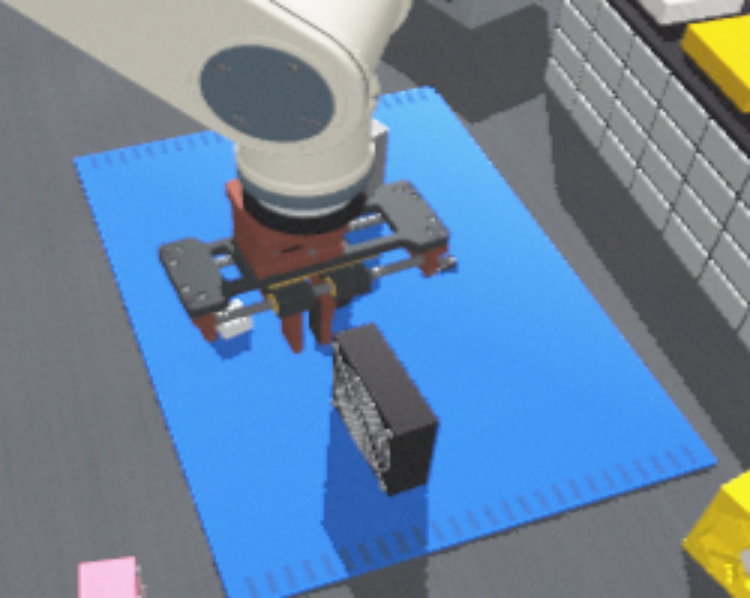

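View pics/wrist1.png

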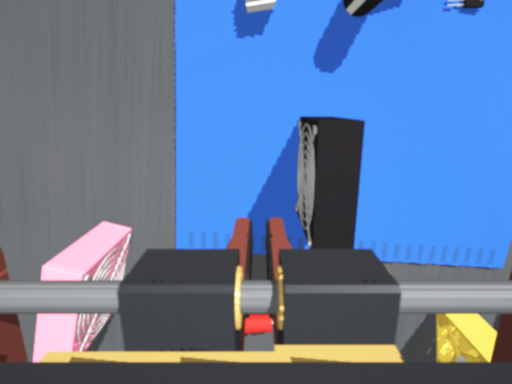

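```bash
python3 - <<'E'
from h import *
w=env.get_calibration("wrist")
for u,v in [(302,118),(362,121),(355,248)]: print(onz(w,u,v,.125).round(3))
x,y,a=.4819,-.2355,.126
for lx,ly in [(-.019,.06),(.019,.06),(.019,-.06)]: print(np.round([x+np.cos(a)*lx-np.sin(a)*ly,y+np.sin(a)*lx+np.cos(a)*ly],3))
E
```

```text
[ 0.445 -0.178  0.125]
[ 0.494 -0.174  0.125]
[ 0.511 -0.286  0.125]
[ 0.456 -0.178]
[ 0.493 -0.174]
[ 0.508 -0.293]
```

Emit:
send_rows(moves=[[0,0,0,0,0,-0.028,1],[0,0,0,0,0,-0.028,1],[0,0,0,0,0,-0.027,1],[0,0,0,0.01,0.001,0,1],[0,0,0,0.01,0.001,0,1],[0,0,0,0.006,0.001,0,1],[0,0,0,0.006,0.001,0,1],[0,0,0,0.006,0.001,0,1],[0,0,0,0.006,0.001,0,1]])

```text
time_s: 2.15
tcp_pos: [0.4618, -0.237, 0.1224]
orientation: [0.706, 0.046, -0.045, -0.705]
force: [0.4, -0.5, -0.6]
finger_gap: 0.0002
```

```bash
python3 - <<'E'
from h import *
im=env.camera("side");cv2.imwrite("pics/side2.png",cv2.resize(im[100:330,150:400],None,fx=3,fy=2.6))
s=env.get_state();print(s["tcp_pos"],s["force"])
E
```

```text
[ 0.46261828 -0.23708517  0.12238252] [ 0.6338226  -0.83330675  0.7896356 ]
```

View pics/side2.png

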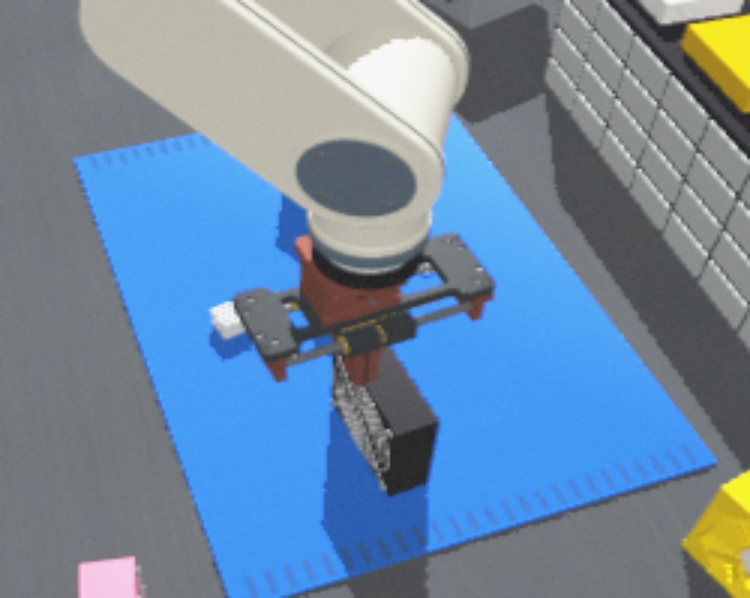

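Emit:
send_rows(moves=[[0,0,0,0.006,0.001,0,1],[0,0,0,0.006,0.001,0,1],[0,0,0,0.006,0.001,0,1]])

```text
time_s: 2.5
tcp_pos: [0.4794, -0.234, 0.1218]
orientation: [-0.706, -0.045, 0.045, 0.706]
force: [-0.3, 0.8, 0.4]
finger_gap: 0.0006
```

```bash
python3 - <<'E'
from h import *
im=env.camera("side");cv2.imwrite("pics/side3.png",cv2.resize(im[100:330,150:400],None,fx=3,fy=2.6))
s=env.get_state();print(s["tcp_pos"],s["force"])
E
```

```text
[ 0.48040672 -0.23400838  0.12190745] [ 1.14555738 -0.09494349  0.64376492]
```

View pics/side3.png

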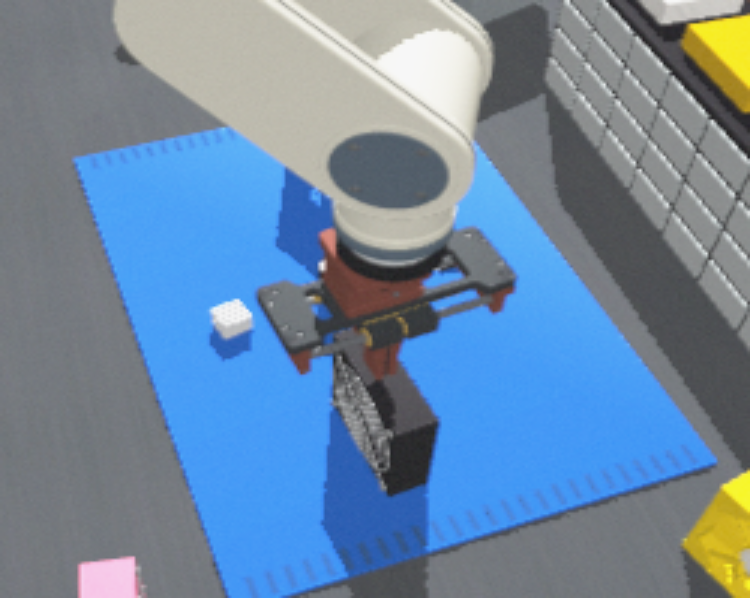

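```bash
python3 - <<'E'
from h import *
s=env.get_calibration("side")
for z in (.105,.122,.125,.14): print(z,proj(s,(.4804,-.234,z)))
im=env.camera("side");cv2.imwrite("pics/side4.png",cv2.resize(im[190:310,220:340],None,fx=5,fy=5,interpolation=2))
im=env.camera("wrist");cv2.imwrite("pics/wrist4.png",im)
im=env.camera("scene");cv2.imwrite("pics/scene4.png",cv2.resize(im[120:240,160:280],None,fx=5,fy=5,interpolation=2))
E
```

```text
0.105 [276.85676773 248.43812304]
0.122 [277.18623686 244.61506075]
0.125 [277.24537669 243.92881961]
0.14 [277.54570459 240.4439035 ]
```

View pics/side4.png

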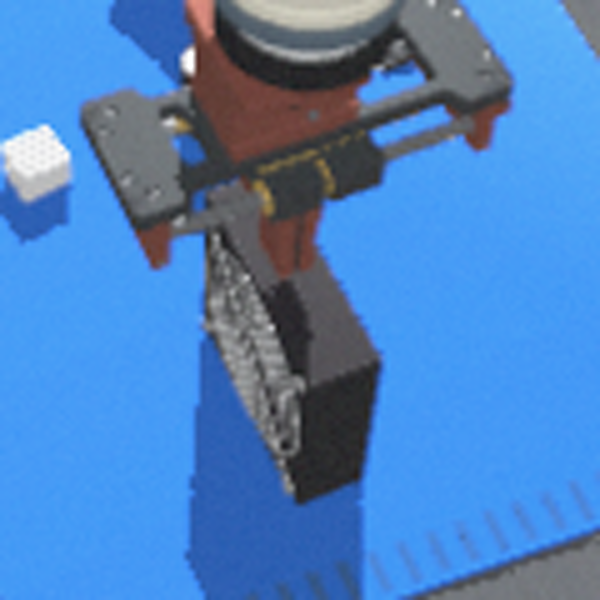

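View pics/wrist4.png

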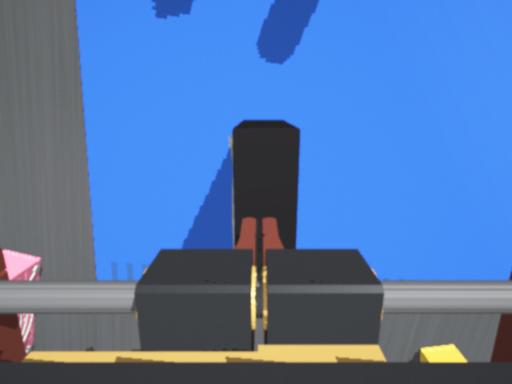

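View pics/scene4.png

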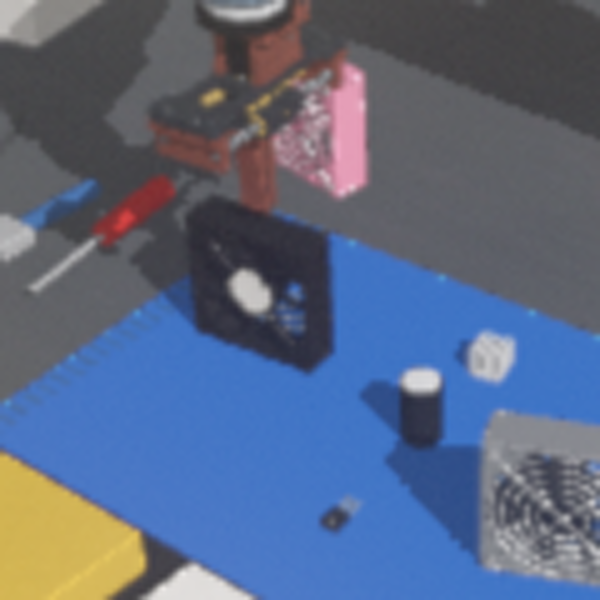

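```bash
python3 - <<'E'
from h import *
s=env.get_calibration("scene")
for z in (.105,.122,.13,.14,.15): print(z,proj(s,(.4804,-.234,z)))
E
```

```text
0.105 [211.49940619 168.46457919]
0.122 [211.24247803 164.97968927]
0.13 [211.12041131 163.32401595]
0.14 [210.96677042 161.24008098]
0.15 [210.81194184 159.1400365 ]
```

```bash
python3 - <<'E'
from h import *
w=env.get_calibration("wrist");print(np.round(w["pose"],3).tolist())
for z in (.125,.105): print(z,onz(w,234,131,z),onz(w,298,129,z),onz(w,296,248,z))
print(env.get_state()["tcp_pos"])
# finger tip seen in the wrist image at rows ~ 218
for z in (.105,.13): print(proj(w,(.4804,-.234,z)))
s=env.get_calibration("side")
for x in (.57,.68):
  for z in (.188,.205,.215): print(x,z,proj(s,(x,0,z)))
im=cv2.imread("pics/side0.png");cv2.imwrite("pics/s0t.png",cv2.resize(im[60:160,250:360],None,fx=6,fy=6,interpolation=2))
E
```

```text
[[0.992, 0.124, 0.032, 0.47], [0.128, -0.958, -0.255, -0.165], [-0.001, 0.257, -0.966, 0.302], [0.0, 0.0, 0.0, 1.0]]
0.125 [ 0.45826222 -0.18006304  0.125     ] [ 0.49360475 -0.17438419  0.125     ] [ 0.50396796 -0.24601076  0.125     ]
0.105 [ 0.45688628 -0.18171731  0.105     ] [ 0.49621585 -0.17539782  0.105     ] [ 0.50774816 -0.25510469  0.105     ]
[ 0.47898041 -0.23391431  0.1216707 ]
[260.55714439 214.37767516]
[260.76441611 228.4542175 ]
0.57 0.188 [282.5993219  153.30303589]
0.57 0.205 [282.9695713  148.63491622]
0.57 0.215 [283.19191319 145.83162053]
0.68 0.188 [320.14511707 145.88967978]
0.68 0.205 [320.98722319 141.22466342]
0.68 0.215 [321.49270576 138.42444101]
```

View pics/s0t.png

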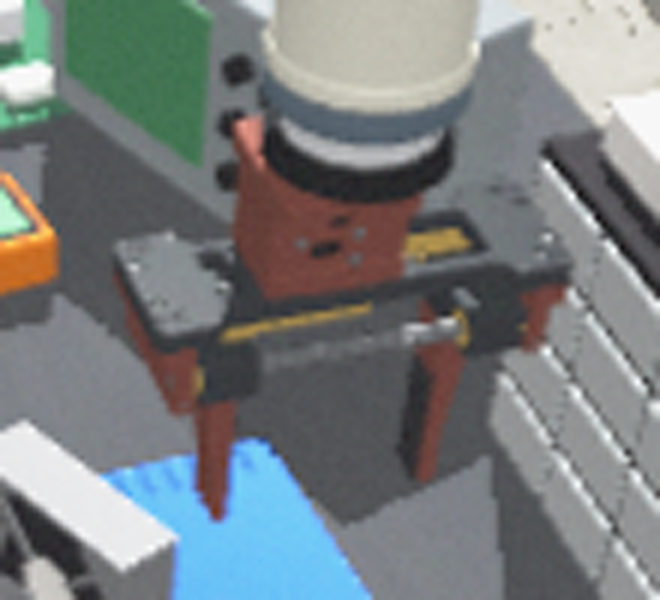

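Emit:
send_rows(moves=[[0,0,0,0,0,0.01,1],[0,0,0,-0.02,-0.003,0,1],[0,0,0,-0.02,-0.003,0,1],[0,0,0,-0.02,-0.003,0,1],[0,0,0,0,0,-0.018,1],[0,0,0,0,0,-0.018,1],[0,0,0,0,0,0,1],[0,0,0,0.006,0.001,0,1],[0,0,0,0.006,0.001,0,1]])

```text
time_s: 3.6
tcp_pos: [0.4321, -0.2413, 0.0968]
orientation: [0.706, 0.046, -0.045, -0.705]
force: [0.1, -0.1, -0.3]
finger_gap: 0.0005
```

```bash
cat > look.py <<'E'
import sys
from h import *
k=sys.argv[1]
im=env.camera("side");cv2.imwrite(f"pics/side{k}.png",cv2.resize(im[110:310,180:340],None,fx=4,fy=3,interpolation=2))
s=env.get_state();print(s["tcp_pos"],s["force"],s["time_s"])
E
python3 look.py 5
```

```text
[ 0.43330429 -0.24148588  0.09695766] [0.71488302 0.66295416 0.14788028] 3.65
```

View pics/side5.png

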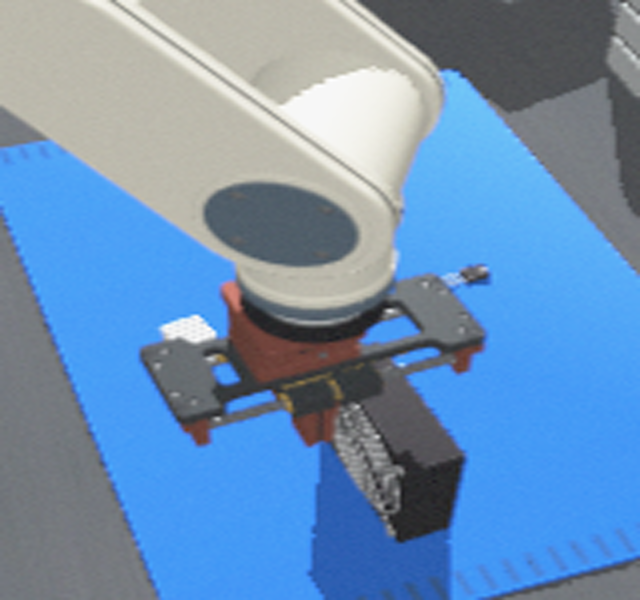

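Emit:
send_rows(moves=[[0,0,0,0.007,0.001,0,1],[0,0,0,0.007,0.001,0,1],[0,0,0,0.007,0.001,0,1],[0,0,0,0.007,0.001,0,1]])

```text
time_s: 4.05
tcp_pos: [0.4596, -0.2368, 0.0959]
orientation: [0.706, 0.045, -0.045, -0.706]
force: [-0.2, -1.0, 0.8]
finger_gap: 0.0007
```

```bash
python3 look.py 6
```

```text
[ 0.46074987 -0.23697073  0.0959416 ] [-1.11694191  0.42173795 -0.21350677] 4.1
```

View pics/side6.png

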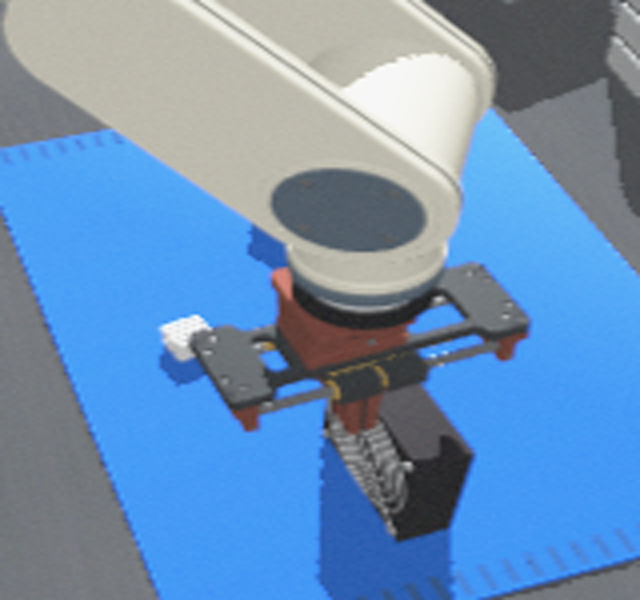

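Emit:
send_rows(moves=[[0,0,0,0.007,0.001,0,1],[0,0,0,0.007,0.001,0,1],[0,0,0,0.007,0.001,0,1],[0,0,0,0.006,0.001,0,1],[0,0,0,0,0,0,1],[0,0,0,0,0,0,1],[0,0,0,0,0,0,1]])

```text
time_s: 4.8
tcp_pos: [0.4857, -0.2329, 0.0957]
orientation: [-0.706, -0.045, 0.045, 0.706]
force: [-0.4, -0.5, -0.1]
finger_gap: 0.0003
```

```bash
python3 look.py 7
```

```text
[ 0.48563998 -0.23293308  0.09570511] [-0.43047917 -0.52331509 -0.33872737] 4.85
```

View pics/side7.png

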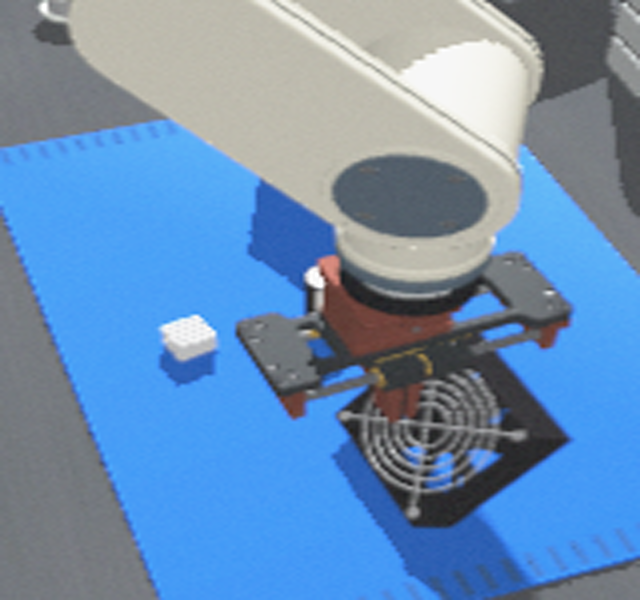

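Emit:
send_rows(moves=[[0,0,0,0,0,0,1],[0,0,0,0,0,0,1],[0,0,0,0,0,0,1],[0,0,0,0,0,0,1]])

```text
time_s: 5.25
tcp_pos: [0.4859, -0.233, 0.0958]
orientation: [0.706, 0.045, -0.045, -0.706]
force: [0.1, -0.3, -0.8]
finger_gap: 0.0006
```

```bash
python3 look.py 8
```

```text
[ 0.48599362 -0.23300468  0.09579715] [ 0.26106376  0.65863554 -0.49165791] 5.3
```

View pics/side8.png

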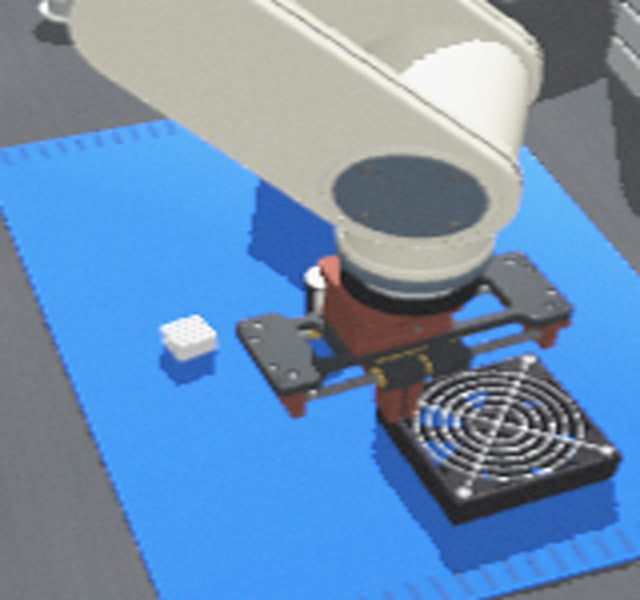

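Emit:
send_rows(moves=[[0,0,0,-0.005,0,0.035,1],[0,0,0,0,0,0.04,1],[0,0,0,0,0,0.04,1],[0,0,0.03,0.012,0.039,0,1],[0,0,0.03,0.012,0.039,0,1],[0,0,0.03,0.012,0.039,0,1],[0,0,0.03,0.012,0.039,0,1],[0,0,0.03,0.012,0.039,0,1],[0,0,0.03,0.012,0.039,0,1],[0,0,0.03,0.013,0.039,0,1],[0,0,0.03,0.013,0.038,0,1],[0,0,0.03,0.013,0.038,0,1],[0,0,0.03,0.013,0.038,0,1],[0,0,0,0,0,0,1],[0,0,0,0,0,0,1]])

```text
time_s: 6.8
tcp_pos: [0.6046, 0.1546, 0.2103]
orientation: [0.691, 0.15, -0.151, -0.691]
force: [-0.4, -0.2, 0.3]
finger_gap: 0.0003
```

```bash
python3 look.py 9; python3 - <<'E'
from h import *
s=env.get_calibration("side")
for p in [(331,100),(347,140),(425,270)]: print(onz(s,*p,0).round(3))
w=env.get_calibration("wrist");im=env.camera("wrist");cv2.imwrite("pics/wrist9.png",im)
x,y,a=.5515,.129,np.radians(204.5)
for lx,ly in [(-.019,.06),(.019,.06),(.019,-.06),(-.019,-.06)]:
  p=np.array([x+np.cos(a)*lx-np.sin(a)*ly,y+np.sin(a)*lx+np.cos(a)*ly,.125]);print(p.round(3),proj(w,p).round())
E
```

```text
[0.60443247 0.15364678 0.21038071] [-0.00242338 -0.03218     0.38601259] 6.85
[0.936 0.433 0.   ]
[0.892 0.192 0.   ]
[ 0.864 -0.345  0.   ]
[0.594 0.082 0.125] [217. 251.]
[0.559 0.067 0.125] [176. 251.]
[0.509 0.176 0.125] [166. 119.]
[0.544 0.191 0.125] [212. 119.]
```

View pics/side9.png

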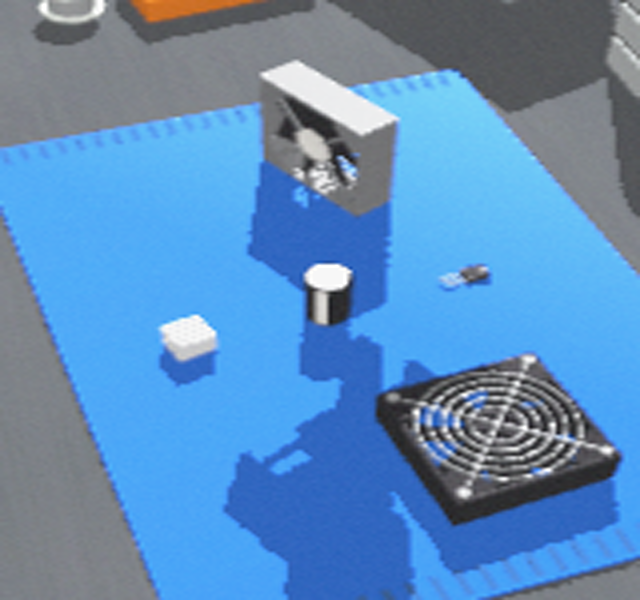

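View pics/wrist9.png

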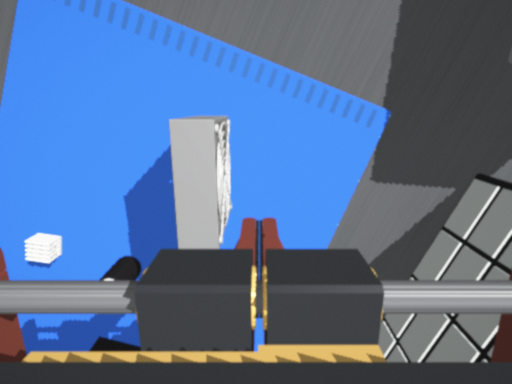

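Emit:
send_rows(moves=[[0,0,0,0,0,-0.038,1],[0,0,0,0,0,-0.038,1],[0,0,0,0,0,-0.038,1],[0,0,0,0,0,0,1],[0,0,0,-0.0064,-0.0029,0,1],[0,0,0,-0.0064,-0.0029,0,1],[0,0,0,-0.0064,-0.0029,0,1],[0,0,0,-0.0064,-0.0029,0,1],[0,0,0,-0.0064,-0.0029,0,1],[0,0,0,-0.0064,-0.0029,0,1]])

```text
time_s: 7.9
tcp_pos: [0.5664, 0.1365, 0.0975]
orientation: [-0.691, -0.151, 0.15, 0.691]
force: [-0.1, -0.1, 0.5]
finger_gap: 0.0005
```

```bash
python3 look.py 10
```

```text
[0.56500796 0.13603745 0.09702957] [-0.84382799 -1.13659314 -0.08403497] 7.95
```

View pics/side10.png

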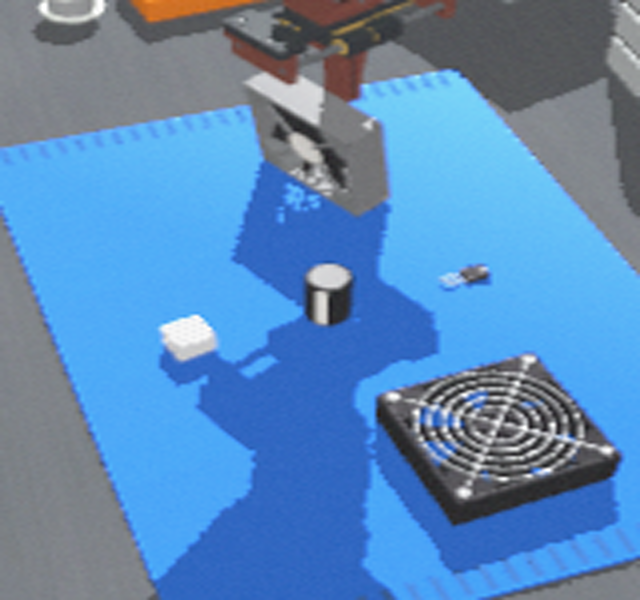

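Grey fan is tipping cleanly towards the robot. Continue.

Emit:
send_rows(moves=[[0,0,0,-0.0064,-0.0029,0,1],[0,0,0,-0.0064,-0.0029,0,1],[0,0,0,-0.0064,-0.0029,0,1],[0,0,0,0,0,0,1],[0,0,0,0,0,0,1],[0,0,0,0,0,0,1],[0,0,0,0,0,0,1],[0,0,0,0,0,0,1],[0,0,0,0,0,0,1],[0,0,0,0,0,0,1]])

```text
time_s: 8.95
tcp_pos: [0.5474, 0.1279, 0.0968]
orientation: [0.691, 0.15, -0.15, -0.691]
force: [-0.6, -0.0, 0.1]
finger_gap: 0.0004
```

```bash
python3 look.py 11
```

```text
[0.54738437 0.12795583 0.09675213] [-0.63152738  0.47457979 -0.37162061] 9.0
```

View pics/side11.png

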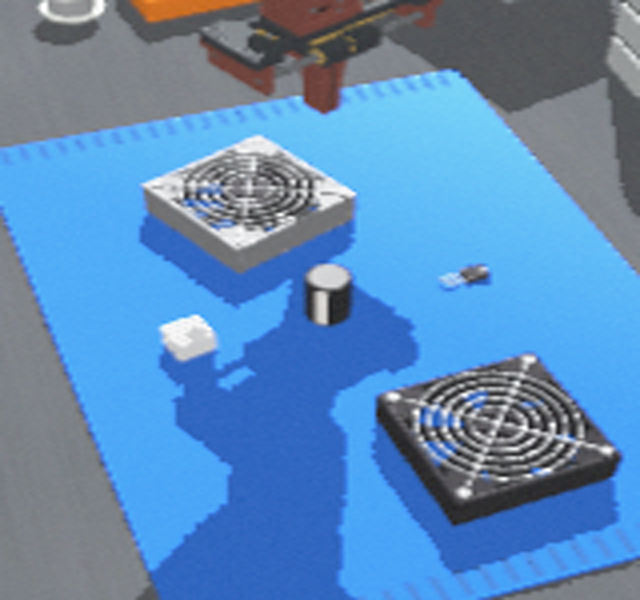

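Emit:
send_rows(moves=[[0,0,0,0.006,0.003,0.02,1],[0,0,0,0,0,0.04,1],[0,0,0,0,0,0.04,1],[0,0,0,0,0,0.04,1],[0,0,0,0,0,0,1],[0,0,0,0,0,0,1]])

```text
time_s: 9.6
tcp_pos: [0.5538, 0.131, 0.2376]
orientation: [0.691, 0.151, -0.149, -0.691]
force: [-0.4, 0.0, -0.6]
finger_gap: 0.0005
```

```bash
python3 look.py 12; python3 - <<'E'
from h import *
im=env.camera("scene");cv2.imwrite("pics/scene12.png",cv2.resize(im[130:270,150:320],None,fx=4.5,fy=4.2,interpolation=2))
s=env.get_calibration("side")
f=lambda u,v:(180+u/4,110+v/3)
for nm,cs,c0 in [("black",[(378,400),(530,357),(619,455),(457,507)],(.4819,-.2355)),("grey",[(143,186),(260,136),(355,195),(238,255)],(.5515,.129))]:
    P=np.array([onz(s,*f(*c),.043) for c in cs]);m=P.mean(0)[:2];print(nm,P.round(3)[:,:2].tolist(),m,np.hypot(*(m-c0)),[np.linalg.norm(P[i]-P[i-1]).round(3) for i in range(4)])
    Q=[onz(s,*f(*c),.043) for c in cs]
E
```

```text
[0.55290009 0.13083216 0.236294  ] [ 0.59668349  0.38114032 -1.05378805] 9.65
black [[0.494, -0.181], [0.609, -0.165], [0.626, -0.276], [0.509, -0.294]] [ 0.55973871 -0.22903592] 0.0781066517577386 [np.float64(0.114), np.float64(0.116), np.float64(0.112), np.float64(0.118)]
grey [[0.399, 0.122], [0.507, 0.17], [0.555, 0.064], [0.447, 0.009]] [0.47706571 0.09108933] 0.08353252186445653 [np.float64(0.122), np.float64(0.118), np.float64(0.117), np.float64(0.121)]
```

View pics/side12.png

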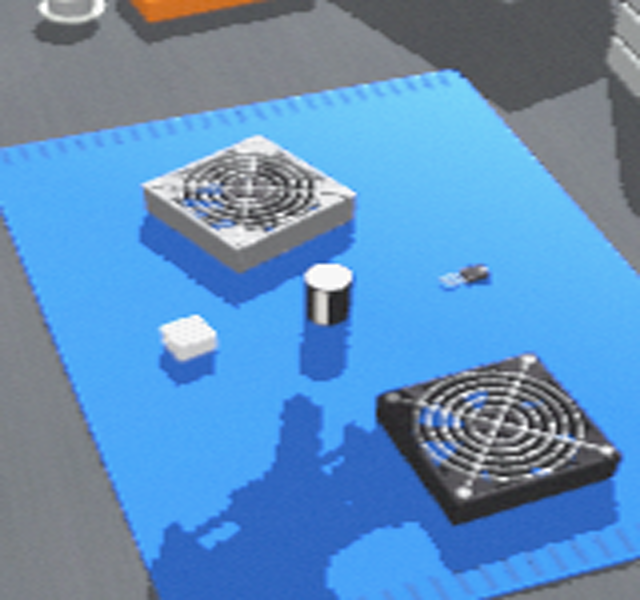

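View pics/scene12.png

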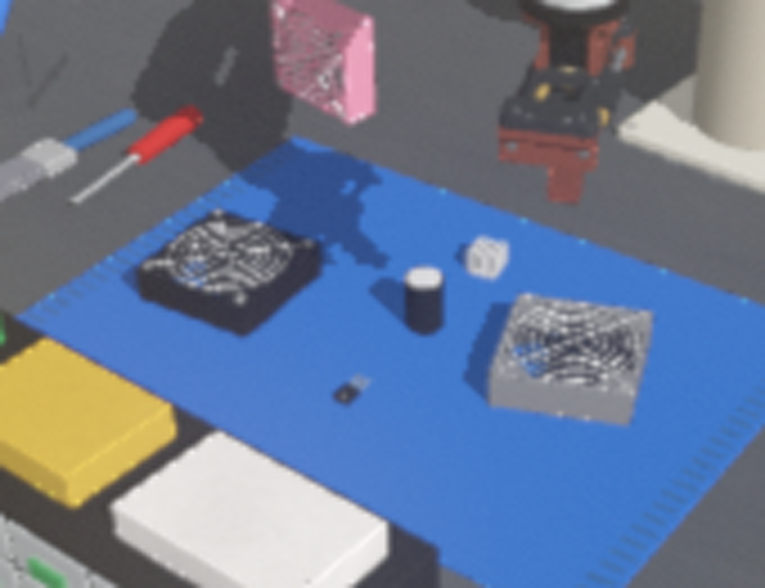

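Both fans lie flat with the guard up. Their corners fit squares at 43 mm height, 78 and 84 mm from where they started. The small parts have not moved, and the arm is clear.

```bash
python3 -c "
from cell import env
print(env.close_job())"
```

```text
the job is handed in; nothing more can be done
None
```

Both fans now lie flat on the blue mat with their wire guards facing up. I pushed each one over near the top of its guard side with the closed fingertips, without gripping or lifting, and handed the job in after about 10 s on the robot's clock.

**Last checks:**
- **Fans:** In the side and scene pictures both lie flat with the guard up. Their measured top corners fit roughly 115–120 mm squares at the expected height. The black fan's middle moved about 78 mm and the grey one's about 84 mm, against the 160 mm limit.
- **Bystanders:** The capacitor, heat sink and transistor look unmoved. The screwdriver and brush looked undisturbed in the final scene picture. The multimeter and spool were only partly in the last pictures, but the arm stayed well away from them.
- **Arm:** It ended well clear of everything, at 0.24 m height, with only about 1 N of sensor noise on the wrist.

**One disagreement:** the fingertips appeared about 8 mm above the TCP in the pictures, not 17 mm below it as described. My first push therefore passed just over the black fan without touching it. I backed off, lowered about 25 mm and repeated the push, and it worked.

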